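Bench-check a roller-lever limit switch in the vise

ROBOT

A 6-joint arm with a two-finger parallel gripper is mounted at the origin on a cart in front of the work surface, level with it; the furniture and walls round the work are solid. World frame = base frame: x ahead of the robot, y to its left, z up, the work surface at z = 0. Lengths are in mm, angles in rad, forces in N, time in s.
With the tool pointing down it reaches from about 350 to 875 mm from the base axis. Payload 4.2 kg.
Tool frame: the origin (TCP) lies between the finger pads; the fingertips stand 14 mm ahead of it and the grasp point (between the pads) lies 5 mm behind it; z points along the fingers, y is the line along which they close (so a half turn about z gives the same grasp; the last joint's range is limited). The gripper opens to 85 mm and grips with 20 to 120 N. Pads are 22 mm wide; open, the fingers measure 114 mm over their backs; the gripper's body (76 mm by 85 mm) begins 54 mm behind the grasp point. The pads swing forward as they close: fully open they stand 13 mm farther back than shut.
Start: joints at [1.514, 0.385, 0.008, 0, -1.194, -0.259], TCP at [194.078, 594.082, 245.312] pointing down, gripper open.
Joint ranges: [-3.14, 3.14], [-1.21, 2.06], [-1.07, 1.41], [-3.16, 2.05], [-2.99, -0.16], [-3.1, 3.1]. Speed limits (rad/s): [2.79, 2.79, 3.14, 3.14, 3.14, 3.14].

INTERFACE

Orientations are given as a unit quaternion [x, y, z, w].
In Python, from bench import * gives the robot as it stands.
- The arm moves only by the tool carry_out, never from a script. Its argument "motion" is a list of rows, each a list of 7 numbers: the turn, a rotation vector about the tool's x, y, z in rad, then the shift along the tool's x, y, z in mm, then the opening, from -1 (shut) to 1 (fully open), so that 0 is half open. A call has 1 to 5 rows; each row is the pose to reach, as a shift and turn from the pose commanded when the call began, along the tool's axes at that moment; what a row does not reach only later rows make up. A row lasts 1/8 s, in which the tool goes at most 62.5 mm and 10.7 degrees, less where a joint would pass 70% of its speed; a pose out of reach is approached as far as the arm can. A call with a gripper value outside its range is refused whole. The fingers move at their own pace and stop on an object; the grip force is fixed at half the most. Time passes only in rows, so rows that repeat a pose let the fingers close. It gives the time, the measured TCP pose, the force, the opening and the grip force at its end, in the units of the state.
- read_state(): the state, without advancing time (a new reading comes with each control period).
- get_image(name): name is "scene" or "top"; returns a dict with "color" (480x640x3 uint8, blue, green, red), "mtx" (3x3 intrinsics, pixels), "position" and "orientation" of the camera in the world. Camera axes: x right, y down, z forward; pixel columns grow to the right and rows downward; lengths in mm; the calibration is good to about 2 mm. A picture is of the moment at which its call begins. There is no depth.
- job_done(): hands the job in; it is judged then, once.
The state is a dict: "clock": time; "joints": joint angles; "joint_vel": joint speeds; "joint_efforts": joint torques, N m; "position": TCP position; "ee_rot": TCP orientation; "contact_force": force on the tool from outside, world axes, zero at the start; "wrist_torque": the same for the moment, N m; "gripper_width": finger opening in mm; "grasp_force": force on a finger pad.
Only numpy, scipy, OpenCV 4.12 (cv2) and the standard library are available. Lean on these libraries where they do the work, as an engineer would, in place of code of your own. Each camera call takes 0.05 s, during which the arm holds its last target. There are 200 camera calls.

TASK

Check the spare limit switch, the one with the roller arm on its side: stand it upright on the bed of the vise, about midway along the jaws, and let go of it. Wind the vise crank clockwise until the moving jaw holds the switch firmly against the fixed jaw, then press its roller down just until the switch clicks, without pushing on into the overtravel, and let the arm spring back. Leave the switch standing clamped in the vise, and leave the other things on the bench where they are.

Things in the scene. Friction and masses are not known exactly. Their poses are not given: they have to be found in the camera images.
- limit_switch: Loose grey limit switch with a roller arm, 0.2-0.37 kg: upright box 40 x 40 x 106 mm. Origin: centre of its underside, z up. The arm lies along its +y face and points to -x; grip and clamp it by its plain +x and -x faces, 40 mm apart (grip at z = 65 to 95 mm: the vise jaws cover the lowest 40 mm). The arm's shaft is at z = 92 mm. Unclamped, it tips over when the roller is pressed.
- roller (a point): Centre of the black roller (20 mm diameter, 11 mm wide, axis along the switch's y) at the arm's free end, 45 mm from the shaft: at [-45, 36.5, 92] mm in the switch's frame with the arm at rest; its top is 10 mm above this point.
- roller_arm (a joint): Angle of the roller arm, rad: 0 at rest (arm level), growing as the roller is pressed down; it springs back by itself. The push needed at the roller starts at 3.3 N, is about 4.5 N at the click and drops there by about 1.5 N. It clicks at about 0.20 rad (roller 9 mm down). Beyond 0.40 rad (17.5 mm down) is overtravel, which spoils the switch.
- snap_contact (a joint): Snap contact inside the switch's head (not visible; felt as the click), rad: 0 at rest, 0.2 clicked over. It flips suddenly as the arm passes about 0.20 rad and flips back when the arm has returned to about 0.12 rad.
- vise: Grey machine vise on a plywood foot, fixed to the bench. Origin: on the bench under its middle; x along the screw from the crank (-x end, towards the robot) to the fixed jaw, z up. Bed top at z = 52 mm; jaws 84 mm wide along y, tops at z = 92 mm; fixed jaw's face at x = 40 mm, its casting ends at x = 86 mm; front nut block x = -78 to -58 mm, top at z = 96 mm.
- vise_seat (a point): Point on the vise bed, midway along the jaws and 20 mm in front of the fixed jaw's face: where the centre of the switch's underside is when it stands there touching the fixed jaw. x and z axes as the vise's.
- moving_jaw: Sliding jaw, carries screw and crank. Its origin is the vise's at crank 0 and moves with the jaw along the vise's x. Gap between the jaws: 52 mm at crank 0, 10 mm less each turn (two-start screw); the 40 mm switch touches both jaws at crank 7.54 rad, and 0.2 to 0.4 rad more holds it firmly: the handle then goes stiff, go no further. The screw holds by itself.
- crank (a joint): Crank angle, rad: 0 with the handle straight up, growing clockwise as seen from the robot, which closes the jaw. It starts between -1.2 and 1.2, so it takes 1.0 to 1.4 turns to reach the switch, with 2.5 to 5 N at the handle.
- handle (a point): Middle of the crank's black handle, a sleeve 23 mm thick, 52 mm long, axis parallel to the screw, that revolves freely on its pin: a gripper can hold it from above at a constant orientation through whole turns. It goes round a 34 mm radius in the vise's y-z plane about y = 0, z = 74 mm and moves 10 mm along +x a turn; at crank 0 it is at [-144, 0, 108] mm of the vise.
- plunger_switch: Another limit switch with the same 40 x 40 x 106 mm housing, but with a short steel plunger on top (123 mm in all) and no arm; origin at its underside. To be left alone.
- screwdriver: Red screwdriver, 200 mm long, lying to the left of the vise; a bystander.
- ball_valve: Brass ball valve with a red lever, 36 x 85 x 50 mm, a bystander.
- tub_small: White tub, 64 mm across and 66 mm high, a bystander.
Not all that is in view belongs to the job. What is shaped like the limit_switch but purple or red is not meant.

How it is judged:
By the outcome, as a careful person would: the job done as asked, in the order asked, and still so for the second after the job is handed in, with the robot touching nothing.
It also fails if it takes over 64 s, if anything falls off the work surface, if the arm or the gripper's body presses on something with over 40 N, if the wrist force passes 120 N, or if a joint passes its speed limit or range.

## Working session

There is one attempt and no reset: what is moved stays moved. The work goes in short steps, Python scripts to look and compute and a tool call to move; the robot and the scene stay as the last step left them, time stands still between calls to the robot, and variables do not carry over. Pictures are saved under pics/ and viewed, at most 10 in all, crops included, and the job is handed in when it is done.

Besides the shell and the picture viewer there is one more tool, called after ">>>" as name(argument=value, ...), one argument or row to a line, values as JSON. carry_out: Moves the arm, as the interface text tells. Its arguments: {"type":"object","properties":{"motion":{"type":"array"}},"required":["motion"]}

```bash
mkdir -p pics; ls; python3 - <<'E'
from bench import *
import cv2
s=read_state(); print(s['clock'],s['position'],s['ee_rot'],s['gripper_width'])
for n in("scene","top"):
    g=get_image(n); cv2.imwrite(f"pics/{n}0.png",g["color"]); print(n,g["mtx"],g["position"],g["orientation"])
E
```

```text
pics
0.0 [193.91862854 593.56838193 244.21605234] [ 9.87544561e-01 -1.57335723e-01 -1.14374749e-04  1.09390016e-03] 84.95264723584346
scene [[521.05585214   0.         326.52664361]
 [  0.         521.05585214 245.45711528]
 [  0.           0.           1.        ]] [-441.16631574 -504.5581457   945.03540997] [ 0.7673703  -0.47150553  0.2258392  -0.37124388]
top [[545.95387281   0.         318.8026153 ]
 [  0.         545.95387281 238.76867185]
 [  0.           0.           1.        ]] [ 447.69221843   13.25802209 1242.30185259] [ 0.71127371 -0.70174718  0.03639563 -0.01777531]
```

View pics/scene0.png

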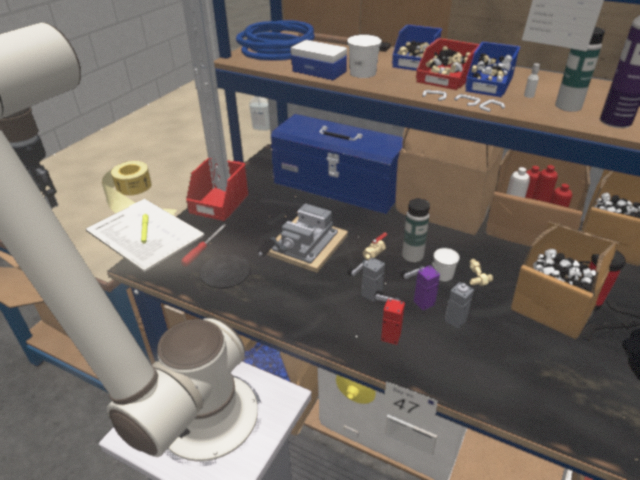

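View pics/top0.png

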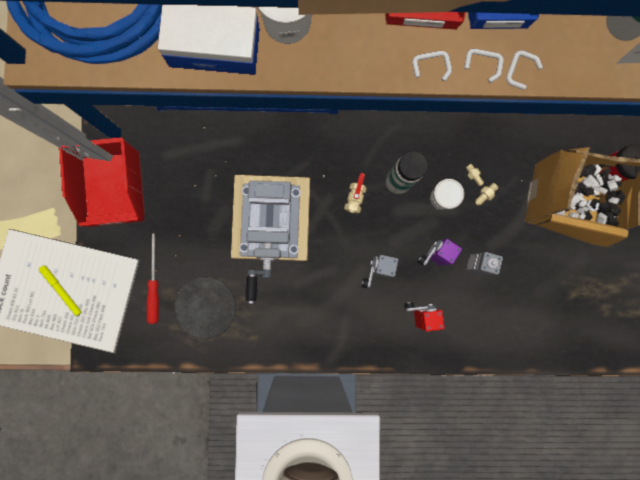

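The candidates in the top view are:
- grey with a roller arm at (385,266)
- purple at (447,252)
- red at (429,319)
- grey plunger type at (490,263)

The grey one at (385,266) fits, because it has a roller arm and the colour matches. I'll confirm it in an enlarged crop, together with the vise.

```bash
cat > h.py <<'E'
import numpy as np, cv2
from scipy.spatial.transform import Rotation as R
K={"scene":(np.array([[521.05585214,0,326.52664361],[0,521.05585214,245.45711528],[0,0,1]]),np.array([-441.16631574,-504.5581457,945.03540997]),R.from_quat([0.7673703,-0.47150553,0.2258392,-0.37124388])),
"top":(np.array([[545.95387281,0,318.8026153],[0,545.95387281,238.76867185],[0,0,1]]),np.array([447.69221843,13.25802209,1242.30185259]),R.from_quat([0.71127371,-0.70174718,0.03639563,-0.01777531]))}
def ray(n,p):
    m,o,r=K[n]; return o,r.apply(np.linalg.inv(m)@[p[0],p[1],1])
def onz(n,p,z):
    o,d=ray(n,p); return o+d*(z-o[2])/d[2]
def two(p,q):  # top px, scene px -> point, miss
    a,d=ray("top",p);b,e=ray("scene",q)
    t=np.linalg.lstsq(np.c_[d,-e],b-a,rcond=None)[0]
    u,v=a+d*t[0],b+e*t[1]; return (u+v)/2,np.linalg.norm(u-v)
def px(n,P):
    m,o,r=K[n]; c=m@r.inv().apply(np.array(P)-o); return c[:2]/c[2]
E
python3 - <<'E'
import cv2,numpy as np
t=cv2.imread("pics/top0.png");s=cv2.imread("pics/scene0.png")
f=lambda i,x,y,w,h,k:cv2.resize(i[y:y+h,x:x+w],None,fx=k,fy=k,interpolation=cv2.INTER_CUBIC)
a=np.hstack([f(t,350,240,50,50,8),f(s,345,250,50,50,8)])
cv2.imwrite("pics/c1.png",a)
b=np.hstack([f(t,225,170,100,135,4),f(s,255,200,100,75,4)[:0].reshape(0,400,3) if 0 else cv2.copyMakeBorder(f(s,255,200,100,75,4),0,240,0,0,cv2.BORDER_CONSTANT)])
cv2.imwrite("pics/c2.png",b)
E
```

```text
(no output)
```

View pics/c1.png

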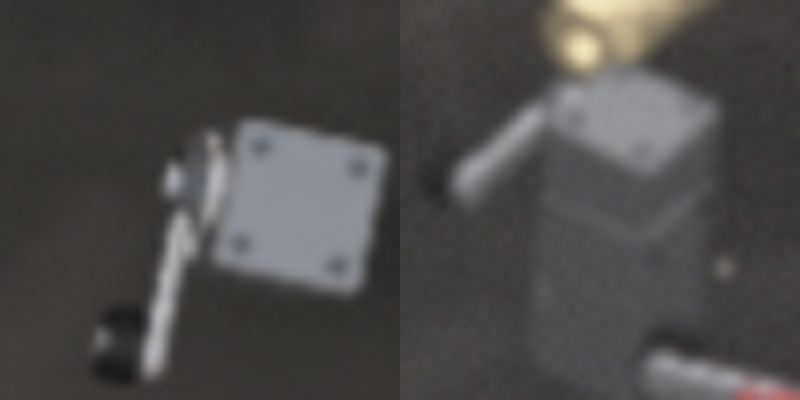

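View pics/c2.png

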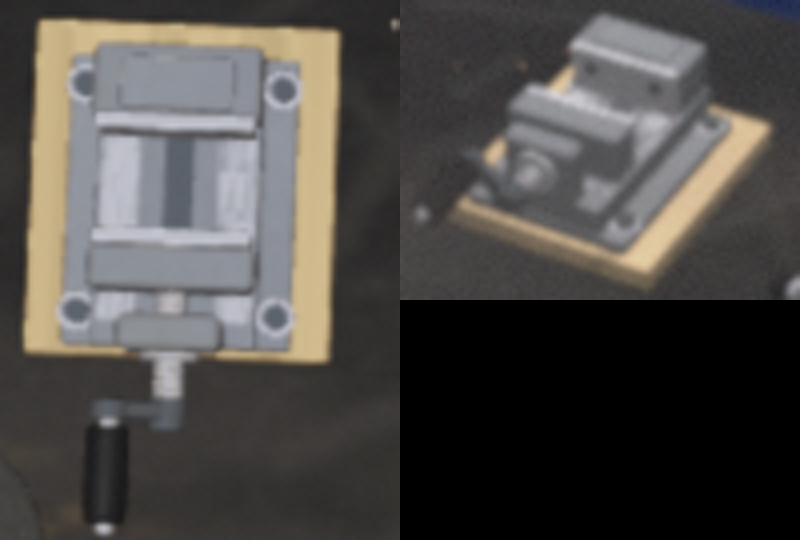

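The crop confirms it: the grey switch has a roller arm on its side, with the roller at top pixel ~(364,283), the box top centred at ~(387,266), and the arm pointing at the robot. The vise has its handle on the +y side (left), around top pixel (251,288). That makes the crank angle roughly -1.2 or +1.2, and I'll compute it.

```bash
python3 - <<'E'
from h import *
np.set_printoptions(precision=1,suppress=True)
T=lambda u,v,x,y,k:(x+(u+.5)/k-.5,y+(v+.5)/k-.5)
t1=lambda u,v:T(u,v,350,240,8); s1=lambda u,v:T(u-400,v,345,250,8)
t2=lambda u,v:T(u,v,225,170,4); s2=lambda u,v:T(u-400,v,255,200,4)
C=[(240,120),(388,150),(358,298),(212,265)]
print("switch top 2view front",two(t1(358,298),s1(648,175))); print("switch top 2view right",two(t1(388,150),s1(720,103)))
P=np.array([onz("top",t1(*c),106) for c in C]);print("sw",P,P.mean(0))
print("edges",np.linalg.norm(np.diff(P,axis=0),axis=1))
print("roller",two(t1(118,345),s1(450,185)),onz("top",t1(118,345),95))
print("fixed jaw rear R",two(t2(262,47),s2(708,45)),"rear L",two(t2(97,45),s2(600,14)),)
for n,c,z in[("rearL",(97,45),92),("rearR",(262,47),92),("faceL",(97,130),92),("faceR",(254,133),92),("nut",(119,313),96),("nut",(220,316),96),("nut",(118,348),96),("nut",(219,350),96),("mj faceL",(93,230),92),("mj faceR",(252,234),92)]: print(n,onz("top",t2(*c),z))
# foot outline z~18?
print("handle ends",two(t2(107,422),s2(478,155)),two(t2(103,525),s2(424,212)),"mid z=90",onz("top",t2(105,473),88))
# foot mask
t=cv2.imread("pics/top0.png");h=cv2.cvtColor(t,cv2.COLOR_BGR2HSV)[165:270,220:320]
m=cv2.inRange(h,(10,60,120),(30,255,255));k=max(cv2.findContours(cv2.morphologyEx(m,cv2.MORPH_CLOSE,np.ones((5,5))),0,2)[0],key=cv2.contourArea)
r=cv2.minAreaRect(k);b=cv2.boxPoints(r)+[220,165];print("foot",np.array([onz("top",p,18) for p in b]),r)
E
```

```text
switch top 2view front (array([ 458.6, -175.6,  107.6]), np.float64(2.8921100822891144))
switch top 2view right (array([ 497.2, -183.2,  109.8]), np.float64(3.2165364035556454))
sw [[ 503.9 -143.6  106. ]
 [ 496.6 -182.4  106. ]
 [ 457.9 -174.6  106. ]
 [ 466.  -136.4  106. ]] [ 481.1 -159.2  106. ]
edges [39.5 39.5 39.1]
roller (array([ 445.8, -115.4,   89.7]), np.float64(3.7223201414030473)) [ 444.9 -113.2   95. ]
fixed jaw rear R (array([658.5,  44.1,  94.1]), np.float64(4.29065396308888)) rear L (array([657.8, 131.6,  95. ]), np.float64(3.7956455567331684))
rearL [657.4 133.6  92. ]
rearR [657.8  46.1  92. ]
faceL [611.9 132.6  92. ]
faceR [611.7  49.5  92. ]
nut [514.8 118.5  96. ]
nut [514.   65.6  96. ]
nut [496.5 118.6  96. ]
nut [496.1  65.8  96. ]
mj faceL [558.7 133.5  92. ]
mj faceR [557.8  49.7  92. ]
handle ends (array([460.3, 118. , 106.2]), np.float64(10.52245863993159)) (array([405.5, 122.4,  96.1]), np.float64(4.66591588285763)) mid z=90 [431.1 124.8  88. ]
foot [[496.4 178.4  18. ]
 [685.4 176.3  18. ]
 [682.2   3.8  18. ]
 [492.6   7.9  18. ]] ((50.14649963378906, 52.39808654785156), (76.34418487548828, 83.58956146240234), 2.045408248901367)
```

```bash
cat >> h.py <<'E'
def Rt(th): # tool down, tool x at yaw th(deg)
    return R.from_euler('z',th,degrees=True)*R.from_quat([1,0,0,0])
def plan(wps,s=None):
    from bench import read_state
    s=s or read_state(); p=np.array(s["position"]);r=R.from_quat(s["ee_rot"])
    print("at",s["clock"],p.round(1),"yaw",round(np.degrees(np.arctan2(*r.as_matrix()[[1,0],[0,0]])),2),"F",np.round(s["contact_force"],1),"w",round(s["gripper_width"],1),"j",np.round(s["joints"],2))
    for P,th,n in wps:
        P=np.array(P,float);r1=r; 
        dr=(r.inv()*Rt(th)).as_rotvec(); p0=p
        for i in range(1,n+1):
            q=p0+(P-p0)*i/n; rn=r*R.from_rotvec(dr/n)
            print("call",(r.inv()*rn).as_rotvec().round(3),r.inv().apply(q-p).round(1),"-> world",q.round(0)); p,r=q,rn
E
python3 -c "
from h import *
plan([((481,-159,200),-101.1,3),((481,-159,77),-101.1,1)])"
```

```text
at 0.1 [193.9 593.6 244.4] yaw -18.1 F [ 0.6 -0.   0.4] w 85.5 j [ 1.51  0.39  0.01 -0.   -1.19 -0.26]
call [ 0.001 -0.     0.483] [168.9 208.7  15.2] -> world [290. 343. 230.]
call [ 0.001 -0.     0.483] [246.5 106.4  15. ] -> world [385.  92. 215.]
call [ 0.001 -0.     0.483] [267.7 -20.2  14.9] -> world [ 481. -159.  200.]
call [ 0. -0.  0.] [ -0.  -0. 123.] -> world [ 481. -159.   77.]
```

>>> carry_out(
  motion=[
    [0,0,0.097,34,42,3,1],
    [0,0,0.193,68,83,6,1],
    [0,0,0.29,101,125,9,1],
    [0,0,0.386,135,167,12,1],
    [0,0,0.483,169,209,15,1],
  ],
)

```text
clock: 0.72
position: [290.0, 341.0, 230.0]
ee_rot: [0.921, -0.39, -0.0, 0.0]
contact_force: [1.0, -0.0, 1.0]
gripper_width: 85.3
grasp_force: 0.0
```

>>> carry_out(
  motion=[
    [0,0,0.097,49,21,3,1],
    [0,0,0.193,99,43,6,1],
    [0,0,0.29,148,64,9,1],
    [0,0,0.386,197,85,12,1],
    [0,0,0.483,246,106,15,1],
  ],
)

```text
clock: 1.35
position: [385.6, 91.0, 215.2]
ee_rot: [0.801, -0.599, 0.0, -0.0]
contact_force: [0.4, 0.1, -1.2]
gripper_width: 85.5
grasp_force: 0.0
```

>>> carry_out(
  motion=[
    [0,0,0.097,54,-4,3,1],
    [0,0,0.193,107,-8,6,1],
    [0,0,0.29,161,-12,9,1],
    [0,0,0.386,214,-16,12,1],
    [0,0,0.483,268,-20,15,1],
  ],
)

```text
clock: 1.98
position: [481.2, -160.3, 200.0]
ee_rot: [-0.634, 0.773, 0.0, -0.0]
contact_force: [0.4, 0.6, -0.3]
gripper_width: 85.4
grasp_force: 0.0
```

```bash
python3 -c "
from h import *
plan([((481,-159,120),-101.1,1),((481,-159,77),-101.1,1)])"
```

```text
at 1.975 [ 481.2 -160.3  200. ] yaw -101.31 F [ 0.4  0.6 -0.3] w 85.4 j [-0.    0.23 -0.34 -0.   -1.   -0.2 ]
call [ 0.     0.    -0.004] [-1.2  0.5 80. ] -> world [ 481. -159.  120.]
call [-0. -0.  0.] [-0.  0. 43.] -> world [ 481. -159.   77.]
```

>>> carry_out(
  motion=[
    [0,0,-0.004,-1,0,40,1],
    [0,0,-0.004,-1,0,75,1],
    [0,0,-0.004,-1,0,100,1],
    [0,0,-0.004,-1,0,115,1],
    [0,0,-0.004,-1,0,123,1],
  ],
)

```text
clock: 2.6
position: [480.6, -157.5, 76.2]
ee_rot: [-0.637, 0.771, 0.001, -0.001]
contact_force: [-0.2, 0.8, -0.1]
gripper_width: 85.3
grasp_force: 0.0
```

>>> carry_out(
  motion=[
    [0,0,0,0,0,0,0.5],
    [0,0,0,0,0,0,0.2],
    [0,0,0,0,0,0,0],
    [0,0,0,0,0,0,-0.3],
    [0,0,0,0,0,0,-1],
  ],
)

```text
clock: 3.22
position: [481.9, -157.5, 78.2]
ee_rot: [-0.637, 0.771, -0.001, 0.001]
contact_force: [0.2, 1.2, 5.2]
gripper_width: 39.4
grasp_force: 61.4
```

>>> carry_out(
  motion=[
    [0,0,0,0,0,0,-1],
    [0,0,0,0,0,0,-1],
    [0,0,0,0,0,0,-1],
    [0,0,0,0,0,0,-1],
  ],
)

```text
clock: 3.72
position: [481.9, -157.5, 78.2]
ee_rot: [-0.637, 0.771, -0.001, 0.001]
contact_force: [-0.1, 0.3, 6.2]
gripper_width: 39.3
grasp_force: 61.5
```

```bash
python3 -c "
from h import *
plan([((481,-159,227),-101.1,1),((590.5,91,215),-90.5,2),((590.5,91,129),-90.5,1)])"
```

```text
at 3.725 [ 481.9 -157.5   78.2] yaw -100.86 F [-0.1  0.3  6.2] w 39.3 j [ 0.    0.38 -0.49  0.   -0.7  -0.19]
call [-0.002 -0.     0.004] [   1.6    0.4 -148.8] -> world [ 481. -159.  227.]
call [-0.     0.    -0.093] [-133.2  -29.7    6. ] -> world [536. -34. 221.]
call [-0.     0.    -0.093] [-129.9  -41.8    6. ] -> world [590.  91. 215.]
call [ 0. -0. -0.] [-0. -0. 86.] -> world [590.  91. 129.]
```

>>> carry_out(
  motion=[
    [0,0,0,0,0,-15,-1],
    [0,0,0,0,0,-45,-1],
    [0,0,0,0,0,-85,-1],
    [0,0,0,0,0,-120,-1],
    [0,0,0,0,0,-137,-1],
  ],
)

```text
clock: 4.35
position: [481.0, -157.3, 215.3]
ee_rot: [-0.637, 0.771, -0.0, 0.001]
contact_force: [-0.8, -0.2, -2.6]
gripper_width: 39.4
grasp_force: 61.1
```

>>> carry_out(
  motion=[
    [0,0,-0.018,-20,-4,0,-1],
    [0,0,-0.037,-47,-10,0,-1],
    [0,0,-0.055,-75,-17,0,-1],
    [0,0,-0.074,-104,-23,0,-1],
    [0,0,-0.093,-133,-30,0,-1],
  ],
)

```text
clock: 4.97
position: [534.8, -31.6, 212.7]
ee_rot: [-0.672, 0.741, 0.001, -0.001]
contact_force: [0.2, 1.4, -3.6]
gripper_width: 39.2
grasp_force: 61.1
```

>>> carry_out(
  motion=[
    [0,0,-0.018,-30,-10,0,-1],
    [0,0,-0.037,-60,-20,0,-1],
    [0,0,-0.055,-90,-29,0,-1],
    [0,0,-0.074,-115,-37,0,-1],
    [0,0,-0.093,-130,-41,0,-1],
  ],
)

```text
clock: 5.6
position: [589.1, 94.0, 213.3]
ee_rot: [-0.706, 0.708, 0.001, -0.001]
contact_force: [0.6, -0.5, -2.2]
gripper_width: 39.0
grasp_force: 61.0
```

```bash
python3 -c "
from h import *
from bench import *
plan([((589.5,92.5,160),-90.5,1)])
t=get_image('top')['color'];s=get_image('scene')['color']
f=lambda i,x,y:cv2.resize(i[y:y+100,x:x+100],None,fx=4,fy=4,interpolation=cv2.INTER_CUBIC)
cv2.imwrite('pics/c3.png',np.hstack([f(t,220,170),f(s,255,170)]))"
```

```text
at 5.6 [589.1  94.  213.3] yaw -90.14 F [ 0.6 -0.5 -2.2] w 39.0 j [ 0.43  0.36 -0.11 -0.   -1.1  -0.43]
call [ 0.002 -0.     0.006] [ 1.4 -0.5 53.3] -> world [590.  92. 160.]
```

View pics/c3.png

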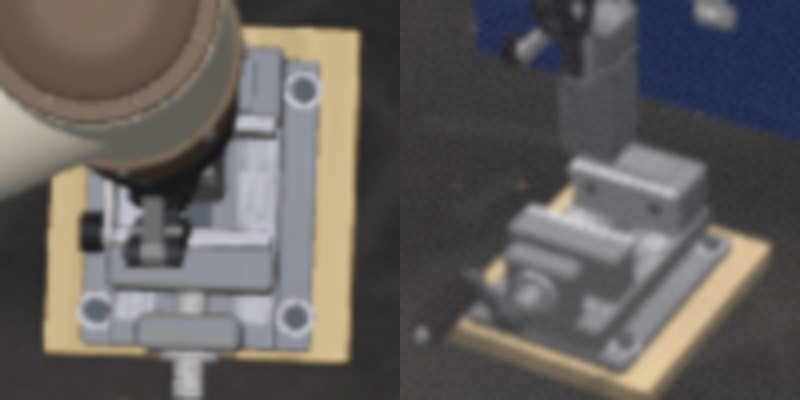

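The switch is held upright over the vise, with its roller arm on the +y side pointing at the robot (roller at about top pixel (243,228)). I'll lower it now.

>>> carry_out(
  motion=[
    [0,0,0.006,1,0,22,-1],
    [0,0,0.006,1.5,0,42,-1],
    [0,0,0.006,1.5,0,58,-1],
    [0,0,0.006,1.5,0,70,-1],
    [0,0,0.006,1.5,0,77,-1],
  ],
)

```text
clock: 6.32
position: [589.1, 91.1, 136.8]
ee_rot: [-0.704, 0.711, 0.0, -0.0]
contact_force: [-0.1, -0.4, -3.2]
gripper_width: 39.5
grasp_force: 61.0
```

>>> carry_out(
  motion=[
    [0,0,0,0,0,2,-1],
    [0,0,0,0,0,3.5,-1],
    [0,0,0,0,0,4,-1],
  ],
)

```text
clock: 6.7
position: [589.4, 91.5, 133.7]
ee_rot: [-0.704, 0.711, -0.0, 0.0]
contact_force: [-0.6, -0.7, -2.5]
gripper_width: 39.2
grasp_force: 61.0
```

```bash
python3 -c "
from h import *
plan([])"
```

```text
at 6.7 [589.4  91.5 133.7] yaw -90.57 F [-0.6 -0.7 -2.5] w 39.2 j [ 0.43  0.44 -0.21  0.   -0.92 -0.44]
```

>>> carry_out(
  motion=[
    [0,0,0,0,0,1,-1],
    [0,0,0,0,0,2,-1],
    [0,0,0,0,0,2.5,-1],
    [0,0,0,0,0,2.5,-1],
  ],
)

```text
clock: 7.2
position: [589.1, 91.4, 130.8]
ee_rot: [-0.704, 0.711, 0.0, -0.0]
contact_force: [-0.1, -0.9, -2.8]
gripper_width: 39.5
grasp_force: 61.0
```

>>> carry_out(
  motion=[
    [0,0,0,0,0,0.5,-1],
    [0,0,0,0,0,1,-1],
    [0,0,0,0,0,1,-1],
  ],
)

```text
clock: 7.58
position: [589.2, 91.4, 130.2]
ee_rot: [-0.704, 0.711, -0.0, 0.0]
contact_force: [-0.8, 0.1, 0.0]
gripper_width: 39.3
grasp_force: 61.3
```

>>> carry_out(
  motion=[
    [0,0,0,0,0,0.5,-1],
    [0,0,0,0,0,0.5,-1],
  ],
)

```text
clock: 7.82
position: [589.3, 91.4, 130.2]
ee_rot: [-0.704, 0.711, -0.0, 0.0]
contact_force: [-2.5, 0.5, 5.3]
gripper_width: 39.4
grasp_force: 61.8
```

The force has risen to +5 N at z=130.2, so the switch is standing on the bed. I'll release it and go up.

>>> carry_out(
  motion=[
    [0,0,0,0,0,0,-0.05],
    [0,0,0,0,0,0,0.2],
    [0,0,0,0,0,0,0.6],
    [0,0,0,0,0,0,0.8],
    [0,0,0,0,0,0,0.8],
  ],
)

```text
clock: 8.45
position: [589.2, 91.4, 129.2]
ee_rot: [-0.704, 0.711, 0.0, 0.0]
contact_force: [0.6, -0.5, -0.5]
gripper_width: 76.9
grasp_force: 0.0
```

>>> carry_out(
  motion=[
    [0,0,0,0,0,-8,0.8],
    [0,0,0,0,0,-25,0.8],
    [0,0,0,0,0,-50,0.8],
    [0,0,0,0,0,-75,0.8],
    [0,0,0,0,0,-95,0.8],
  ],
)

```text
clock: 9.07
position: [589.7, 91.5, 227.2]
ee_rot: [-0.704, 0.711, -0.001, 0.001]
contact_force: [0.5, 0.1, 0.9]
gripper_width: 76.9
grasp_force: 0.0
```

```bash
python3 -c "
from h import *
plan([((422,122,215),0,2)])"
```

```text
at 9.075 [589.7  91.5 227.2] yaw -90.56 F [0.5 0.1 0.9] w 76.9 j [ 0.43  0.35 -0.09  0.   -1.12 -0.44]
call [-0.002 -0.001 -0.79 ] [-14.4  84.    5.9] -> world [506. 107. 221.]
call [-0.002 -0.001 -0.79 ] [-69.9  48.9   6. ] -> world [422. 122. 215.]
```

>>> carry_out(
  motion=[
    [0,0,-0.158,-3,17,1,0.8],
    [0,0,-0.316,-6,34,2,0.8],
    [0,0,-0.474,-9,50,4,0.8],
    [0,0,-0.632,-12,67,5,0.8],
    [0,0,-0.79,-14,84,6,0.8],
  ],
)

```text
clock: 9.7
position: [505.1, 106.4, 219.8]
ee_rot: [0.924, -0.383, 0.001, -0.001]
contact_force: [-0.4, -0.0, 0.6]
gripper_width: 77.0
grasp_force: 0.0
```

>>> carry_out(
  motion=[
    [0,0,-0.158,-14,10,1,0.6],
    [0,0,-0.316,-28,20,2,0.6],
    [0,0,-0.474,-42,29,4,0.6],
    [0,0,-0.632,-56,39,5,0.6],
    [0,0,-0.79,-70,49,6,0.6],
  ],
)

```text
clock: 10.32
position: [421.1, 121.8, 213.7]
ee_rot: [1.0, 0.002, 0.001, -0.001]
contact_force: [-0.4, -0.1, -0.1]
gripper_width: 68.6
grasp_force: 0.0
```

```bash
python3 -c "
from h import *
from bench import *
plan([((422,122,82),0,1)])
t=get_image('top')['color'];s=get_image('scene')['color']
f=lambda i,x,y:cv2.resize(i[y:y+130,x:x+100],None,fx=4,fy=4,interpolation=cv2.INTER_CUBIC)
cv2.imwrite('pics/c4.png',np.hstack([f(t,220,170),f(s,255,160)]))"
```

```text
at 10.325 [421.1 121.8 213.7] yaw 0.26 F [-0.4 -0.1 -0.1] w 68.6 j [ 0.65  0.09 -0.47  0.   -1.    0.92]
call [-0.001 -0.002  0.005] [  0.6  -0.  131.7] -> world [422. 122.  82.]
```

View pics/c4.png

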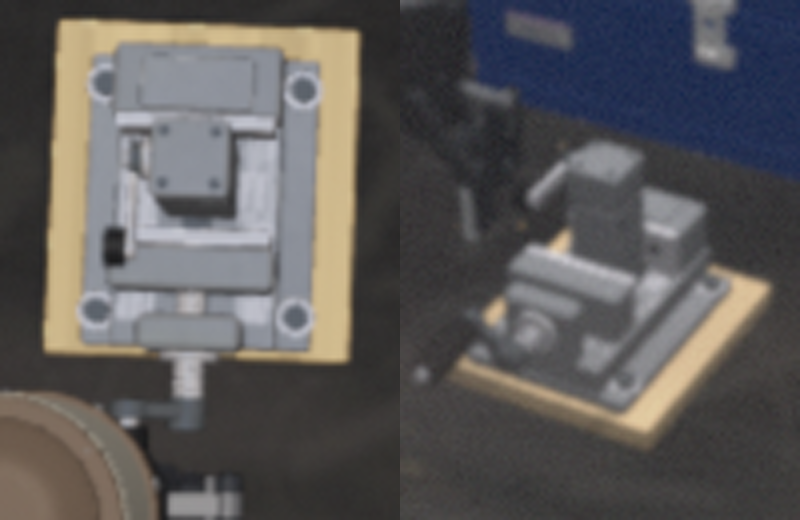

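The switch stands upright in the gap between the jaws, and the handle is on the +y side (crop (135,430)). I'll go down onto the handle and close.

>>> carry_out(
  motion=[
    [0,0,0,0,-1,35,0.6],
    [0,0,0,0,-1,70,0.4],
    [0,0,0,0,-1,100,0.2],
    [0,0,0,0,-1,120,0.2],
    [0,0,0,0,-1,131,0.2],
  ],
)

```text
clock: 11.05
position: [422.0, 122.7, 81.0]
ee_rot: [1.0, -0.001, 0.0, 0.0]
contact_force: [0.5, 0.1, 0.2]
gripper_width: 51.6
grasp_force: 0.0
```

>>> carry_out(
  motion=[
    [0,0,0,0,0,0,0],
    [0,0,0,0,0,0,-0.2],
    [0,0,0,0,0,0,-0.4],
    [0,0,0,0,0,0,-1],
    [0,0,0,0,0,0,-1],
  ],
)

```text
clock: 11.68
position: [421.8, 123.5, 82.2]
ee_rot: [1.0, -0.001, 0.001, -0.001]
contact_force: [-3.2, 5.2, 4.4]
gripper_width: 20.9
grasp_force: 58.6
```

```bash
python3 -c "
from h import *
plan([])"
```

```text
at 11.675 [421.8 123.5  82.2] yaw -0.06 F [-3.2  5.2  4.4] w 20.9 j [ 0.66  0.28 -0.65 -0.   -0.64  0.91]
```

```bash
cat >> h.py <<'E'
def crank(a,b,n,rad=34):
    for k in range(0,n,5):
        a0=a+(b-a)*k/n
        print(round(a0,2),[[0,0,0]+[round(float(v),1) for v in (1.592*(f-a0),rad*(np.sin(f)-np.sin(a0)),rad*(np.cos(a0)-np.cos(f)))]+[-1] for f in (a+(b-a)*i/n for i in range(k+1,k+6))])
E
python3 -c "
from h import *
crank(-1.15,6.85,40)"
```

```text
-1.15 [[0, 0, 0, 0.3, 3.4, -5.9, -1], [0, 0, 0, 0.6, 7.9, -11.0, -1], [0, 0, 0, 1.0, 13.3, -15.1, -1], [0, 0, 0, 1.3, 19.4, -18.1, -1], [0, 0, 0, 1.6, 26.0, -19.7, -1]]
-0.15 [[0, 0, 0, 0.3, 6.8, -0.3, -1], [0, 0, 0, 0.6, 13.5, 0.7, -1], [0, 0, 0, 1.0, 19.9, 3.0, -1], [0, 0, 0, 1.3, 25.7, 6.6, -1], [0, 0, 0, 1.6, 30.6, 11.2, -1]]
0.85 [[0, 0, 0, 0.3, 3.9, 5.5, -1], [0, 0, 0, 0.6, 6.7, 11.7, -1], [0, 0, 0, 1.0, 8.2, 18.3, -1], [0, 0, 0, 1.3, 8.3, 25.1, -1], [0, 0, 0, 1.6, 7.1, 31.8, -1]]
1.85 [[0, 0, 0, 0.3, -2.5, 6.3, -1], [0, 0, 0, 0.6, -6.2, 12.0, -1], [0, 0, 0, 1.0, -11.0, 16.8, -1], [0, 0, 0, 1.3, -16.6, 20.6, -1], [0, 0, 0, 1.6, -22.9, 23.2, -1]]
2.85 [[0, 0, 0, 0.3, -6.7, 1.3, -1], [0, 0, 0, 0.6, -13.5, 1.2, -1], [0, 0, 0, 1.0, -20.1, -0.2, -1], [0, 0, 0, 1.3, -26.3, -2.9, -1], [0, 0, 0, 1.6, -31.9, -6.7, -1]]
3.85 [[0, 0, 0, 0.3, -4.7, -4.9, -1], [0, 0, 0, 0.6, -8.3, -10.7, -1], [0, 0, 0, 1.0, -10.7, -17.0, -1], [0, 0, 0, 1.3, -11.8, -23.7, -1], [0, 0, 0, 1.6, -11.6, -30.5, -1]]
4.85 [[0, 0, 0, 0.3, 1.6, -6.6, -1], [0, 0, 0, 0.6, 4.5, -12.7, -1], [0, 0, 0, 1.0, 8.5, -18.2, -1], [0, 0, 0, 1.3, 13.6, -22.7, -1], [0, 0, 0, 1.6, 19.4, -26.2, -1]]
5.85 [[0, 0, 0, 0.3, 6.4, -2.2, -1], [0, 0, 0, 0.6, 13.1, -3.1, -1], [0, 0, 0, 1.0, 19.9, -2.7, -1], [0, 0, 0, 1.3, 26.5, -0.9, -1], [0, 0, 0, 1.6, 32.5, 2.2, -1]]
```

>>> carry_out(
  motion=[
    [0,0,0,0.3,3.4,-5.9,-1],
    [0,0,0,0.6,7.9,-11,-1],
    [0,0,0,1,13.3,-15.1,-1],
    [0,0,0,1.3,19.4,-18.1,-1],
    [0,0,0,1.6,26,-19.7,-1],
  ],
)

```text
clock: 12.3
position: [422.7, 95.8, 99.5]
ee_rot: [1.0, -0.001, -0.0, -0.0]
contact_force: [9.1, 2.7, -23.7]
gripper_width: 21.1
grasp_force: 59.4
```

>>> carry_out(
  motion=[
    [0,0,0,0.8,0,1.5,-1],
    [0,0,0,0.8,0,3,-1],
  ],
)

```text
clock: 12.55
position: [422.8, 95.4, 98.3]
ee_rot: [1.0, -0.001, -0.001, 0.001]
contact_force: [-3.7, -2.4, 8.1]
gripper_width: 21.2
grasp_force: 63.1
```

```bash
python3 -c "
from h import *
plan([]);crank(-.1,1.9,10)"
```

```text
at 12.55 [422.8  95.4  98.3] yaw -0.08 F [-3.7 -2.4  8.1] w 21.2 j [ 0.6   0.24 -0.64  0.   -0.69  0.97]
-0.1 [[0, 0, 0, 0.3, 6.8, 0.0, -1], [0, 0, 0, 0.6, 13.4, 1.3, -1], [0, 0, 0, 1.0, 19.7, 4.0, -1], [0, 0, 0, 1.3, 25.3, 7.8, -1], [0, 0, 0, 1.6, 30.0, 12.7, -1]]
0.9 [[0, 0, 0, 0.3, 3.7, 5.7, -1], [0, 0, 0, 0.6, 6.1, 12.0, -1], [0, 0, 0, 1.0, 7.3, 18.7, -1], [0, 0, 0, 1.3, 7.1, 25.5, -1], [0, 0, 0, 1.6, 5.5, 32.1, -1]]
```

>>> carry_out(
  motion=[
    [0,0,0,0.1,6.8,-0.5,-1],
    [0,0,0,0.4,13.4,0.7,-1],
    [0,0,0,0.7,19.7,3.4,-1],
    [0,0,0,1.0,25.3,7.2,-1],
    [0,0,0,1.3,30,12.1,-1],
  ],
)

```text
clock: 13.18
position: [423.9, 66.8, 85.1]
ee_rot: [1.0, -0.001, -0.001, -0.001]
contact_force: [-5.3, 11.4, -7.3]
gripper_width: 20.8
grasp_force: 61.2
```

```bash
python3 -c "
from h import *
crank(.95,1.95,5);crank(1.95,7.0,25)"
```

```text
0.95 [[0, 0, 0, 0.3, 3.4, 5.9, -1], [0, 0, 0, 0.6, 5.5, 12.3, -1], [0, 0, 0, 1.0, 6.3, 19.1, -1], [0, 0, 0, 1.3, 5.8, 25.8, -1], [0, 0, 0, 1.6, 3.9, 32.4, -1]]
1.95 [[0, 0, 0, 0.3, -3.2, 6.1, -1], [0, 0, 0, 0.6, -7.5, 11.4, -1], [0, 0, 0, 1.0, -12.8, 15.7, -1], [0, 0, 0, 1.3, -18.9, 18.9, -1], [0, 0, 0, 1.6, -25.4, 20.9, -1]]
2.96 [[0, 0, 0, 0.3, -6.8, 0.6, -1], [0, 0, 0, 0.6, -13.6, -0.3, -1], [0, 0, 0, 1.0, -20.1, -2.5, -1], [0, 0, 0, 1.3, -26.1, -5.9, -1], [0, 0, 0, 1.6, -31.2, -10.5, -1]]
3.97 [[0, 0, 0, 0.3, -4.1, -5.5, -1], [0, 0, 0, 0.6, -7.0, -11.7, -1], [0, 0, 0, 1.0, -8.6, -18.4, -1], [0, 0, 0, 1.3, -8.9, -25.2, -1], [0, 0, 0, 1.6, -7.7, -32.0, -1]]
4.98 [[0, 0, 0, 0.3, 2.5, -6.4, -1], [0, 0, 0, 0.6, 6.2, -12.2, -1], [0, 0, 0, 1.0, 11.0, -17.1, -1], [0, 0, 0, 1.3, 16.6, -20.9, -1], [0, 0, 0, 1.6, 23.0, -23.6, -1]]
5.99 [[0, 0, 0, 0.3, 6.7, -1.3, -1], [0, 0, 0, 0.6, 13.6, -1.2, -1], [0, 0, 0, 1.0, 20.3, 0.2, -1], [0, 0, 0, 1.3, 26.6, 3.0, -1], [0, 0, 0, 1.6, 32.2, 6.9, -1]]
```

>>> carry_out(
  motion=[
    [0,0,0,0,2.7,5.6,-1],
    [0,0,0,0.3,4.8,12,-1],
    [0,0,0,0.6,5.5,18.9,-1],
    [0,0,0,0.9,4.9,25.6,-1],
    [0,0,0,1.2,3,32.2,-1],
  ],
)

```text
clock: 13.8
position: [425.2, 62.5, 53.3]
ee_rot: [1.0, -0.001, -0.001, 0.001]
contact_force: [-3.3, -1.3, 0.9]
gripper_width: 21.4
grasp_force: 62.3
```

>>> carry_out(
  motion=[
    [0,0,0,0.3,-3.2,6.1,-1],
    [0,0,0,0.6,-7.5,11.4,-1],
    [0,0,0,1,-12.8,15.7,-1],
    [0,0,0,1.3,-18.9,18.9,-1],
    [0,0,0,1.6,-25.4,20.9,-1],
  ],
)

```text
clock: 14.42
position: [427.3, 88.0, 31.5]
ee_rot: [1.0, -0.001, -0.001, 0.001]
contact_force: [1.1, -4.4, -6.4]
gripper_width: 21.4
grasp_force: 61.6
```

>>> carry_out(
  motion=[
    [0,0,0,0.3,-6.8,1,-1],
    [0,0,0,0.6,-13.6,0.2,-1],
    [0,0,0,1,-20.1,-2,-1],
    [0,0,0,1.3,-26.1,-5.4,-1],
    [0,0,0,1.6,-31.2,-10,-1],
  ],
)

```text
clock: 15.05
position: [429.8, 121.0, 43.5]
ee_rot: [1.0, -0.0, 0.001, -0.0]
contact_force: [0.9, -0.9, -4.2]
gripper_width: 21.4
grasp_force: 61.8
```

>>> carry_out(
  motion=[
    [0,0,0,0.2,-4.1,-5.5,-1],
    [0,0,0,0.4,-7,-11.7,-1],
    [0,0,0,0.8,-8.6,-18.4,-1],
    [0,0,0,1.1,-8.9,-25.2,-1],
    [0,0,0,1.4,-7.7,-32,-1],
  ],
)

```text
clock: 15.68
position: [431.3, 127.1, 75.4]
ee_rot: [1.0, -0.0, 0.0, 0.0]
contact_force: [7.2, -9.2, -8.3]
gripper_width: 21.3
grasp_force: 61.6
```

>>> carry_out(
  motion=[
    [0,0,0,0.3,2.5,-6.4,-1],
    [0,0,0,0.6,6.2,-12.2,-1],
    [0,0,0,1,11,-17.1,-1],
    [0,0,0,1.3,16.6,-20.9,-1],
    [0,0,0,1.6,23,-23.6,-1],
  ],
)

```text
clock: 16.3
position: [432.5, 104.4, 97.8]
ee_rot: [1.0, -0.001, 0.0, -0.0]
contact_force: [6.6, -1.8, -16.7]
gripper_width: 20.9
grasp_force: 60.3
```

```bash
python3 -c "
from h import *
plan([]);crank(6.0,7.5,10);crank(7.3,8.0,5)"
```

```text
at 16.3 [432.5 104.4  97.8] yaw -0.1 F [  6.6  -1.8 -16.7] w 20.9 j [ 0.6   0.26 -0.62 -0.   -0.69  0.97]
6.0 [[0, 0, 0, 0.2, 5.0, -1.1, -1], [0, 0, 0, 0.5, 10.1, -1.3, -1], [0, 0, 0, 0.7, 15.1, -0.9, -1], [0, 0, 0, 1.0, 20.1, 0.3, -1], [0, 0, 0, 1.2, 24.8, 2.3, -1]]
6.75 [[0, 0, 0, 0.2, 4.4, 2.6, -1], [0, 0, 0, 0.5, 8.3, 5.9, -1], [0, 0, 0, 0.7, 11.7, 9.7, -1], [0, 0, 0, 1.0, 14.5, 13.9, -1], [0, 0, 0, 1.2, 16.6, 18.6, -1]]
7.3 [[0, 0, 0, 0.2, 2.2, 4.2, -1], [0, 0, 0, 0.4, 3.8, 8.7, -1], [0, 0, 0, 0.7, 4.8, 13.3, -1], [0, 0, 0, 0.9, 5.1, 18.1, -1], [0, 0, 0, 1.1, 4.7, 22.8, -1]]
```

>>> carry_out(
  motion=[
    [0,0,0,0.6,5,0.1,-1],
    [0,0,0,0.9,10.1,0.2,-1],
    [0,0,0,1.1,15.1,0.6,-1],
    [0,0,0,1.4,20.1,1.8,-1],
    [0,0,0,1.6,24.8,3.8,-1],
  ],
)

```text
clock: 16.92
position: [433.3, 79.6, 95.2]
ee_rot: [1.0, -0.0, -0.0, 0.0]
contact_force: [-5.1, 2.4, 2.0]
gripper_width: 21.3
grasp_force: 62.3
```

>>> carry_out(
  motion=[
    [0,0,0,0.2,3.9,2.3,-1],
    [0,0,0,0.5,7.8,5.6,-1],
    [0,0,0,0.7,11.2,9.4,-1],
  ],
)

```text
clock: 17.3
position: [433.7, 67.7, 85.4]
ee_rot: [1.0, -0.0, -0.001, 0.001]
contact_force: [-5.2, -1.7, 3.7]
gripper_width: 21.4
grasp_force: 62.6
```

```bash
python3 -c "
from h import *
plan([]);crank(7.2,7.9,10)"
```

```text
at 17.3 [433.7  67.7  85.4] yaw -0.06 F [-5.2 -1.7  3.7] w 21.4 j [ 0.53  0.27 -0.64  0.   -0.65  1.04]
7.2 [[0, 0, 0, 0.1, 1.4, 1.9, -1], [0, 0, 0, 0.2, 2.6, 4.0, -1], [0, 0, 0, 0.3, 3.7, 6.1, -1], [0, 0, 0, 0.4, 4.7, 8.3, -1], [0, 0, 0, 0.6, 5.5, 10.5, -1]]
7.55 [[0, 0, 0, 0.1, 0.6, 2.3, -1], [0, 0, 0, 0.2, 1.1, 4.6, -1], [0, 0, 0, 0.3, 1.4, 7.0, -1], [0, 0, 0, 0.4, 1.5, 9.4, -1], [0, 0, 0, 0.6, 1.5, 11.7, -1]]
```

>>> carry_out(
  motion=[
    [0,0,0,0,1.4,1.9,-1],
    [0,0,0,0,2.6,4,-1],
    [0,0,0,0.1,3.7,6.1,-1],
    [0,0,0,0.2,4.7,8.3,-1],
    [0,0,0,0.3,5.5,10.5,-1],
  ],
)

```text
clock: 17.92
position: [434.2, 62.1, 74.6]
ee_rot: [1.0, -0.001, -0.001, 0.001]
contact_force: [-3.6, -4.0, 2.8]
gripper_width: 21.3
grasp_force: 62.6
```

>>> carry_out(
  motion=[
    [0,0,0,0.1,0.6,2.3,-1],
    [0,0,0,0.2,1.1,4.6,-1],
  ],
)

```text
clock: 18.18
position: [434.2, 61.0, 70.2]
ee_rot: [1.0, -0.001, -0.001, 0.001]
contact_force: [-4.4, -3.4, 7.0]
gripper_width: 21.5
grasp_force: 62.9
```

>>> carry_out(
  motion=[
    [0,0,0,0.1,0.2,1.2,-1],
    [0,0,0,0.2,0.2,2.4,-1],
  ],
)

```text
clock: 18.42
position: [434.2, 60.8, 68.0]
ee_rot: [1.0, -0.001, -0.001, 0.001]
contact_force: [-4.4, -4.6, 8.6]
gripper_width: 21.4
grasp_force: 63.2
```

>>> carry_out(
  motion=[
    [0,0,0,0,0,1.2,-1],
    [0,0,0,0,0,2.4,-1],
  ],
)

```text
clock: 18.68
position: [434.3, 60.6, 65.8]
ee_rot: [1.0, -0.0, -0.001, 0.001]
contact_force: [-5.7, -5.3, 9.7]
gripper_width: 21.3
grasp_force: 63.4
```

>>> carry_out(
  motion=[
    [0,0,0,0,0,1.2,-1],
    [0,0,0,0,0,2.4,-1],
    [0,0,0,0,0,2.4,-1],
  ],
)

```text
clock: 19.05
position: [434.3, 60.6, 63.5]
ee_rot: [1.0, -0.0, -0.001, 0.001]
contact_force: [-6.7, -5.8, 10.2]
gripper_width: 21.5
grasp_force: 63.4
```

```bash
python3 -c "
from h import *
from bench import *
plan([])
t=get_image('top')['color'];s=get_image('scene')['color']
f=lambda i,x,y:cv2.resize(i[y:y+100,x:x+80],None,fx=5,fy=5,interpolation=cv2.INTER_CUBIC)
cv2.imwrite('pics/c5.png',np.hstack([f(t,230,175),f(s,270,160)]))"
```

```text
at 19.05 [434.3  60.6  63.5] yaw -0.06 F [-6.7 -5.8 10.2] w 21.5 j [ 0.51  0.31 -0.67  0.   -0.59  1.06]
```

View pics/c5.png

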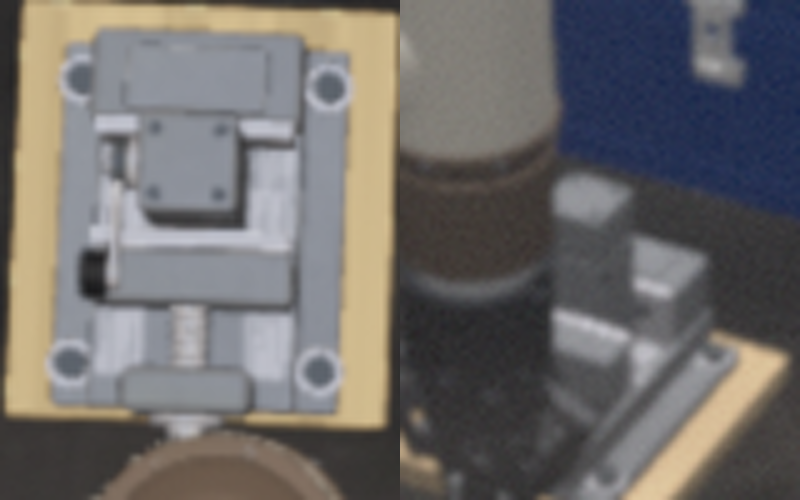

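In the top view the jaw has closed: its face is at crop row ~228 and the fixed jaw at ~138, about 38–40 mm apart, and the switch stands flush and upright between them. Resistance has climbed from 3 to 10 N and the crank is at about 7.89 rad, so it is clamped. I'll let go of the handle.

>>> carry_out(
  motion=[
    [0,0,0,0,0,0,-0.2],
    [0,0,0,0,0,0,0],
    [0,0,0,0,0,0,0.1],
    [0,0,0,0,0,0,0.1],
  ],
)

```text
clock: 19.65
position: [435.6, 62.3, 62.9]
ee_rot: [1.0, -0.0, 0.0, -0.0]
contact_force: [-0.5, -1.2, 0.2]
gripper_width: 47.2
grasp_force: 0.0
```

>>> carry_out(
  motion=[
    [0,0,0,0,0,-15,0.1],
    [0,0,0,0,0,-45,0.1],
    [0,0,0,0,0,-85,0.1],
    [0,0,0,0,0,-120,0.1],
    [0,0,0,0,0,-140,0.1],
  ],
)

```text
clock: 20.27
position: [436.0, 62.4, 204.9]
ee_rot: [1.0, -0.0, 0.002, -0.001]
contact_force: [-0.0, -0.7, 0.0]
gripper_width: 47.0
grasp_force: 0.0
```

```bash
python3 -c "
from h import *
from bench import *
T=lambda u,v:(230+(u+.5)/5-.5,175+(v+.5)/5-.5)
print('roller z=144',onz('top',T(93,272),144),'z154',onz('top',T(93,272),154))
C=[(138,115),(238,119),(236,212),(143,207)]
print(np.array([onz('top',T(*c),158) for c in C]),np.mean([onz('top',T(*c),158) for c in C],axis=0))
plan([((547,128,215),0,1)])
t=get_image('top')['color'];s=get_image('scene')['color']
f=lambda i,x,y:cv2.resize(i[y:y+100,x:x+80],None,fx=5,fy=5,interpolation=cv2.INTER_CUBIC)
cv2.imwrite('pics/c6.png',np.hstack([f(t,230,175),f(s,270,180)]))"
```

```text
roller z=144 [549.90028107 127.31624349 144.        ] z154 [548.96968023 126.27774736 154.        ]
[[611.86213384 109.34297865 158.        ]
 [610.90912386  69.42488597 158.        ]
 [573.48273262  69.53768141 158.        ]
 [574.91039393 106.57676906 158.        ]] [592.79109606  88.72057877 158.        ]
at 20.275 [436.   62.4 204.9] yaw -0.02 F [-0.  -0.7  0. ] w 47.0 j [ 0.51  0.1  -0.48  0.   -0.98  1.06]
call [-0.001 -0.003 -0.   ] [111.  -65.7  -9.7] -> world [547. 128. 215.]
```

View pics/c6.png

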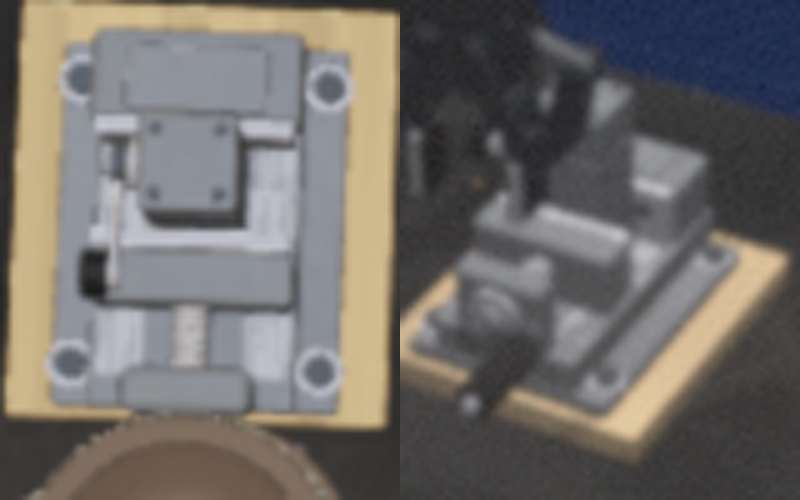

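The switch is clamped and upright (centre ~(593,89)), and the roller at crop (93,272) is at about (548,126.5,144), which agrees with the switch geometry. I'll move the closed fingers above the roller.

>>> carry_out(
  motion=[
    [0,0,0,22,-13,-1,-0.5],
    [0,0,0,44,-26,-2,-1],
    [0,0,0,66,-39,-2,-1],
    [0,0,0,90,-53,-2,-1],
    [0,0,0,110,-66,-2,-1],
  ],
)

```text
clock: 21.0
position: [545.7, 128.3, 203.1]
ee_rot: [1.0, -0.0, -0.001, 0.0]
contact_force: [0.9, -0.7, -0.2]
gripper_width: -0.2
grasp_force: 0.0
```

>>> carry_out(
  motion=[
    [0,0,0,0,0,6,-1],
    [0,0,0,0,0,15,-1],
    [0,0,0,0,0,24,-1],
    [0,0,0,0,0,30,-1],
    [0,0,0,0,0,30,-1],
  ],
)

```text
clock: 21.62
position: [544.9, 127.6, 174.4]
ee_rot: [1.0, -0.0, -0.0, 0.0]
contact_force: [0.8, -0.1, 0.4]
gripper_width: -0.1
grasp_force: 0.0
```

```bash
python3 -c "
from h import *
plan([((546,128,170),0,1)])"
```

```text
at 21.625 [544.9 127.6 174.4] yaw -0.05 F [ 0.8 -0.1  0.4] w -0.1 j [ 0.52  0.34 -0.26 -0.   -0.98  1.05]
call [ 0.001  0.001 -0.001] [ 1.1 -0.4  4.4] -> world [546. 128. 170.]
```

Now I'll press in small steps and watch the force; contact is expected at TCP z≈168.

>>> carry_out(
  motion=[
    [0,0,0,1,0,2,-1],
    [0,0,0,1,0,4,-1],
    [0,0,0,1,0,5,-1],
    [0,0,0,1,0,5,-1],
  ],
)

```text
clock: 22.12
position: [546.3, 127.9, 169.9]
ee_rot: [1.0, -0.0, -0.0, 0.0]
contact_force: [0.4, 0.5, -0.4]
gripper_width: 0.1
grasp_force: 0.0
```

>>> carry_out(
  motion=[
    [0,0,0,0,0,1,-1],
    [0,0,0,0,0,2,-1],
    [0,0,0,0,0,2,-1],
  ],
)

```text
clock: 22.5
position: [546.4, 128.0, 168.1]
ee_rot: [1.0, -0.0, 0.0, -0.0]
contact_force: [-1.2, 1.3, 0.7]
gripper_width: -0.0
grasp_force: 0.5
```

>>> carry_out(
  motion=[
    [0,0,0,0,0,1,-1],
    [0,0,0,0,0,2,-1],
    [0,0,0,0,0,2,-1],
  ],
)

```text
clock: 22.88
position: [546.1, 128.0, 166.0]
ee_rot: [1.0, -0.0, -0.0, 0.0]
contact_force: [-2.0, 0.2, 2.9]
gripper_width: -0.1
grasp_force: 1.9
```

>>> carry_out(
  motion=[
    [0,0,0,0,0,1,-1],
    [0,0,0,0,0,2,-1],
    [0,0,0,0,0,2,-1],
  ],
)

```text
clock: 23.25
position: [546.1, 127.9, 163.8]
ee_rot: [1.0, -0.0, -0.0, 0.0]
contact_force: [-2.9, 1.6, 4.1]
gripper_width: 0.0
grasp_force: 2.1
```

>>> carry_out(
  motion=[
    [0,0,0,0,0,1,-1],
    [0,0,0,0,0,2,-1],
    [0,0,0,0,0,2,-1],
  ],
)

```text
clock: 23.62
position: [546.3, 127.8, 161.8]
ee_rot: [1.0, -0.0, -0.0, 0.0]
contact_force: [-3.6, 0.6, 4.8]
gripper_width: -0.0
grasp_force: 2.1
```

>>> carry_out(
  motion=[
    [0,0,0,0,0,1,-1],
    [0,0,0,0,0,1,-1],
  ],
)

```text
clock: 23.88
position: [546.4, 127.8, 160.9]
ee_rot: [1.0, -0.0, -0.0, 0.0]
contact_force: [-3.5, -0.0, 4.3]
gripper_width: 0.1
grasp_force: 2.2
```

>>> carry_out(
  motion=[
    [0,0,0,0,0,1,-1],
    [0,0,0,0,0,1,-1],
  ],
)

```text
clock: 24.12
position: [546.3, 127.9, 159.8]
ee_rot: [1.0, -0.0, -0.0, 0.0]
contact_force: [-3.1, 0.0, 3.7]
gripper_width: -0.2
grasp_force: 2.2
```

>>> carry_out(
  motion=[
    [0,0,0,0,0,1,-1],
    [0,0,0,0,0,1,-1],
  ],
)

```text
clock: 24.38
position: [546.5, 127.9, 158.7]
ee_rot: [1.0, -0.0, 0.0, 0.0]
contact_force: [-1.9, 0.2, 2.8]
gripper_width: -0.1
grasp_force: 1.5
```

The force dropped (4.8 → 2.8 N, pad 2.2 → 1.5 N) at about 9.3 mm, so that is the click. One more mm will confirm it.

>>> carry_out(
  motion=[
    [0,0,0,0,0,1,-1],
    [0,0,0,0,0,1,-1],
  ],
)

```text
clock: 24.62
position: [546.5, 127.9, 157.8]
ee_rot: [1.0, -0.0, 0.0, 0.0]
contact_force: [-2.0, 0.0, 2.6]
gripper_width: -0.1
grasp_force: 1.5
```

The drop holds at 10 mm, so it clicked with overtravel still well away. I'll let the arm spring back and withdraw.

>>> carry_out(
  motion=[
    [0,0,0,0,0,-4,-1],
    [0,0,0,0,0,-10,-1],
    [0,0,0,0,0,-20,-1],
    [0,0,0,0,0,-40,-1],
    [0,0,0,0,0,-70,-1],
  ],
)

```text
clock: 25.25
position: [545.9, 127.9, 228.0]
ee_rot: [1.0, -0.0, -0.001, 0.0]
contact_force: [1.4, 0.2, 0.2]
gripper_width: 0.6
grasp_force: 0.0
```

>>> carry_out(
  motion=[
    [0,0,0,-20,10,-10,-1],
    [0,0,0,-60,40,-15,-1],
    [0,0,0,-100,80,-15,-1],
    [0,0,0,-130,120,-15,-1],
    [0,0,0,-140,140,-15,-1],
  ],
)

```text
clock: 25.88
position: [404.4, -13.3, 243.5]
ee_rot: [1.0, -0.001, 0.001, -0.0]
contact_force: [0.4, 0.4, 1.1]
gripper_width: 0.3
grasp_force: 0.0
```

```bash
python3 -c "
from h import *
from bench import *
plan([])
t=get_image('top')['color'];s=get_image('scene')['color']
cv2.imwrite('pics/c7.png',np.hstack([cv2.resize(t[140:340,220:420],(400,400)),cv2.resize(s[180:340,250:410],(400,400))]))"
```

```text
at 25.875 [404.4 -13.3 243.5] yaw -0.09 F [0.4 0.4 1.1] w 0.3 j [ 0.37 -0.   -0.49 -0.   -1.08  1.2 ]
```

View pics/c7.png

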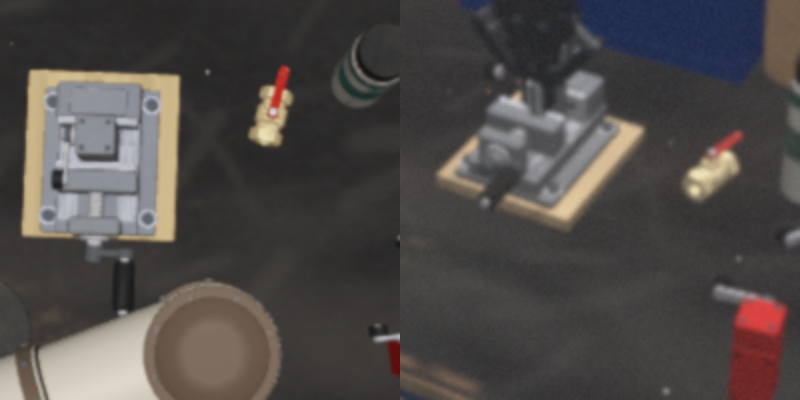

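The switch stands clamped in the vise with its roller arm back at rest (crop (58,180)). The bystanders in this crop are untouched and the robot is clear. I'll hand in.

```bash
python3 -c "
from bench import *
print(job_done())"
```

```text
the job is handed in; nothing more can be done
None
```

The grey roller-arm switch is standing clamped in the vise; its roller was pressed about 10 mm, roughly 1 mm past the click and well short of overtravel, and sprang back, and the job was handed in at about 26 s.

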